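# Sort the belt pulleys into their parts dishes

### The job

Pick out the four round belt pulleys and set each one hub-up and flat in its own parts dish by size: the smallest pulley in the smallest dish, the next size in the next dish, and so on up to the largest in the largest. Leave the two square flanges where they are.

Things in the scene. Friction and masses are not known exactly. Their poses are not given: they have to be found in the camera images.
- pulley_a: The smallest of four bare-steel belt pulleys: a round grooved disc 34 mm across and 14 mm thick, lying flat, with a round hub 20 mm across standing on its middle from 14 to 38 mm up (the same hub on all). Grip the hub. Loose, about 60 g. Origin at the centre of the underside, z up along the hub.
- pulley_b: The second smallest of four bare-steel belt pulleys: a round grooved disc 46 mm across and 14 mm thick, lying flat, with a round hub 20 mm across standing on its middle from 14 to 38 mm up (the same hub on all). Grip the hub. Loose, about 90 g. Origin at the centre of the underside, z up along the hub.
- pulley_c: The second largest of four bare-steel belt pulleys: a round grooved disc 58 mm across and 14 mm thick, lying flat, with a round hub 20 mm across standing on its middle from 14 to 38 mm up (the same hub on all). Grip the hub. Loose, about 130 g. Origin at the centre of the underside, z up along the hub.
- pulley_d: The largest of four bare-steel belt pulleys: a round grooved disc 70 mm across and 14 mm thick, lying flat, with a round hub 20 mm across standing on its middle from 14 to 38 mm up (the same hub on all). Grip the hub. Loose, about 180 g. Origin at the centre of the underside, z up along the hub.
- flange_s: The smaller of two square steel flanges, not a pulley: a square plate 42 x 42 mm, 14 mm thick, a small dark hole in each corner, with the same hub (20 mm across, 14 to 38 mm up). Loose, about 100 g; to be left where it is. Origin at the centre of the underside, z up.
- flange_l: The larger of two square steel flanges, not a pulley: a square plate 56 x 56 mm, 14 mm thick, a small dark hole in each corner, with the same hub (20 mm across, 14 to 38 mm up). Loose, about 150 g; to be left where it is. Origin at the centre of the underside, z up.
- dish_a: The smallest of four round shallow dark-steel parts dishes, fixed to the bench: 54 mm across inside, 62 mm outside, inner floor 3 mm and rim 12 mm above the bench. It is for the smallest pulley. A fixed stack of brown board, about 25 mm high, lies on the bench near the dishes, on the robot's side; carry things over it. Origin at the centre of the underside, z up.
- dish_b: The second smallest of four round shallow dark-steel parts dishes, fixed to the bench: 66 mm across inside, 74 mm outside, inner floor 3 mm and rim 12 mm above the bench. It is for the second smallest pulley. A fixed stack of brown board, about 25 mm high, lies on the bench near the dishes, on the robot's side; carry things over it. Origin at the centre of the underside, z up.
- dish_c: The second largest of four round shallow dark-steel parts dishes, fixed to the bench: 78 mm across inside, 86 mm outside, inner floor 3 mm and rim 12 mm above the bench. It is for the second largest pulley. A fixed stack of brown board, about 25 mm high, lies on the bench near the dishes, on the robot's side; carry things over it. Origin at the centre of the underside, z up.
- dish_d: The largest of four round shallow dark-steel parts dishes, fixed to the bench: 90 mm across inside, 98 mm outside, inner floor 3 mm and rim 12 mm above the bench. It is for the largest pulley. A fixed stack of brown board, about 25 mm high, lies on the bench near the dishes, on the robot's side; carry things over it. Origin at the centre of the underside, z up.

How it is judged:
By the outcome, as a careful person would: the job done as asked, in the order asked, and still so for the second after the job is handed in, with the robot touching nothing.
It also fails if it takes over 102 s, if anything falls off the work surface, if the arm or the gripper's body presses on something with over 40 N, if the wrist force passes 120 N, or if a joint passes its speed limit or range.

### The arm

A 7-joint arm with a two-finger parallel gripper is mounted at the origin on a cart in front of the work surface, level with it; the furniture and walls round the work are solid. World frame = base frame: x ahead of the robot, y to its left, z up, the work surface at z = 0. Lengths are in mm, angles in rad, forces in N, time in s.
With the tool pointing down it reaches from about 425 to 950 mm from the base axis. Payload 4.7 kg.
Tool frame: the origin (TCP) lies midway between the tips of the shut fingers; the grasp point (between the pads) lies 19 mm behind it; x points along the fingers, y is the direction in which the jaws open and shut, and the axes are right-handed (so a half turn about x gives the same grasp; the last joint's range is limited). The gripper opens to 87 mm and grips with 3 to 60 N. Pads are 19 mm wide; open, the fingers measure 117 mm over their backs; the gripper's body (75 mm by 190 mm) begins 51 mm behind the grasp point.
Start: joints at [1.188, 0.469, -0.049, 1.532, 0.024, 1.141, -0.082], TCP at [233.911, -633.194, 222.573] pointing down, gripper open.
Joint ranges: [-2.59, 2.59], [-0.33, 1.99], [-1.39, 1.29], [0.1, 2.45], [-1.04, 4.18], [0.21, 1.99], [-2.66, 2.66]. Speed limits (rad/s): [2.57, 2.57, 3.14, 3.14, 3.14, 3.14, 3.14].

### API

Orientations are given as a rotation vector (axis times angle).
In Python, from workcell import ctrl, imaging, workorder, models gives the robot as it stands. The module is installed in compiled form; this text tells all that it offers. Calls block until the motion is done:
- ctrl.move_ptp(position, orientation): joint-space move of the TCP to a pose.
- ctrl.movel(position, ori=None, speed=150, force_limit=None): straight line of the TCP; ori=None keeps the orientation; speed is the mean speed in mm/s. With force_limit (N) it stops when the force on the tool has changed by that much, and returns True; else False.
- ctrl.set_joints(angles): joint-space move.
- ctrl.ungrasp() and ctrl.grasp(strength=None): open the fingers fully, or close them until they stop; strength is the grip in N (None keeps the last).
- ctrl.hold(seconds).
- ctrl.ik(position, orientation): joint angles nearest the present ones, or None.
- imaging.snapshot(name): name is "scene" or "top" or "wrist"; returns the picture (384x512x3 uint8, red, green, blue); there is no depth.
- imaging.camera_info(name): a dict with "fx", "fy", "cx", "cy" (pixels), "extrinsics" (4x4, takes a point from world to camera coordinates). Camera axes: x right, y up, looking along -z (the intrinsics and any distortion apply to the point x, -y, -z); pixel columns grow to the right and rows downward; lengths in mm; the calibration is good to about 2 mm. A picture is of the moment at which its call begins: read the wrist's pose just before it. camera_info takes no time and is no camera call; for the wrist camera it gives the pose at the moment of the call.
A pose or a line that the arm cannot do raises ctrl.IKError and nothing moves.
- workorder.finish_job(): hands the job in, once; it reports no verdict.
Trained networks look in the newest picture that a camera, given by its name, has taken for a name from the list of things; names that differ only in an ending like _2 or _b are one class to them, and where a whole thing is asked for, a point or a joint stands for the part that bears it (a point fixed in the world has none). Each returns a list of dicts, best first, with "confidence" (0 to 1); they miss things now and then, are a little off and sometimes report something else, mostly with a low value. They report only what shows in the picture. A call takes as long as a camera call.
- models.look_for(camera, query): "pixel" ([column, row] in pixels, amid what is visible of it).
- models.masks_of(camera, query): "mask" (384x512 bool, what is visible of it) and "pixel" ([column, row] in pixels, amid what is visible of it).
- models.tip_of(camera, query): "pixel" ([column, row] in pixels: a listed point, or the origin of a listed thing).
Readings, each from a call of its own:
- ctrl.current_t(): time.
- ctrl.current_joint_positions(): joint angles.
- ctrl.current_qvel(): joint speeds.
- ctrl.current_joint_torque(): joint torques, N m.
- ctrl.current_eef_pos(): TCP position.
- ctrl.current_orientation(): TCP orientation.
- ctrl.current_wrist_force(): force on the tool from outside, world axes, zero at the start.
- ctrl.current_moment(): the same for the moment, N m.
- ctrl.current_grip_width(): finger opening in mm.
Only numpy, scipy, OpenCV 4.12 (cv2) and the standard library are available. Lean on these libraries where they do the work, as an engineer would, in place of code of your own. Each camera call takes 0.05 s, during which the arm holds its last target.

## Working session

There is one attempt and no reset: what is moved stays moved. The work goes in short steps, each a Python script; the robot and the scene stay as the last script left them, time stands still between calls to the robot, and variables do not carry over. Pictures are saved under pics/ and viewed, and the job is handed in when it is done.

```bash
mkdir -p pics; ls
python3 - <<'E'
from workcell import ctrl, imaging
import cv2, numpy as np
np.set_printoptions(precision=3,suppress=True)
for n in ("scene","top","wrist"):
    im=imaging.snapshot(n); cv2.imwrite(f"pics/{n}0.png",im[:,:,::-1])
    c=imaging.camera_info(n); print(n,{k:(np.array(v) if k=="extrinsics" else v) for k,v in c.items()})
print(ctrl.current_t(),ctrl.current_orientation(),ctrl.current_eef_pos(),ctrl.current_grip_width())
E
```

```text
pics
scene {'fx': 476.82519043982285, 'fy': 476.82519043982285, 'cx': 252.89235581954094, 'cy': 191.21357357489057, 'extrinsics': array([[  -0.611,   -0.792,   -0.007,  264.612],
       [   0.479,   -0.377,    0.793, -335.486],
       [  -0.631,    0.48 ,    0.61 , -950.348],
       [   0.   ,    0.   ,    0.   ,    1.   ]])}
top {'fx': 365.79086920430626, 'fy': 365.79086920430626, 'cx': 254.42507592311384, 'cy': 190.54296428523844, 'extrinsics': array([[  -0.007,   -1.   ,   -0.004,  -85.332],
       [   0.999,   -0.007,    0.05 , -535.592],
       [  -0.05 ,   -0.004,    0.999, -860.932],
       [   0.   ,    0.   ,    0.   ,    1.   ]])}
wrist {'fx': 309.9459081259285, 'fy': 309.9459081259285, 'cx': 251.83957421586547, 'cy': 191.70558711168908, 'extrinsics': array([[   0.346,   -0.938,   -0.001, -673.811],
       [   0.896,    0.331,   -0.298,   35.994],
       [   0.28 ,    0.102,    0.955, -391.316],
       [   0.   ,    0.   ,    0.   ,    1.   ]])}
0.15 [ 2.029  0.364 -2.03 ] [ 233.719 -632.781  221.74 ] 86.83048472353194
```

View pics/top0.png

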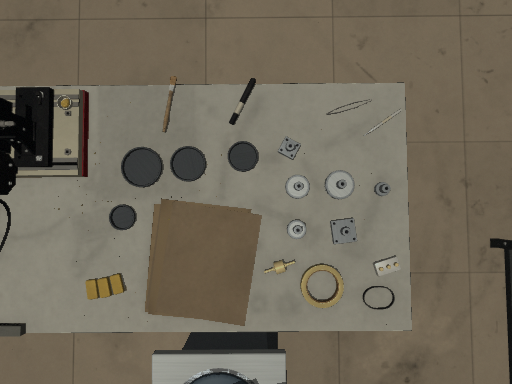

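View pics/scene0.png

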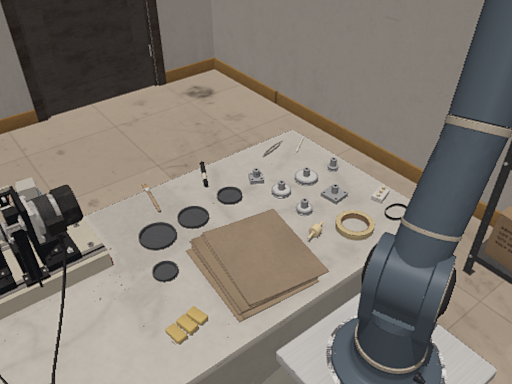

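View pics/wrist0.png

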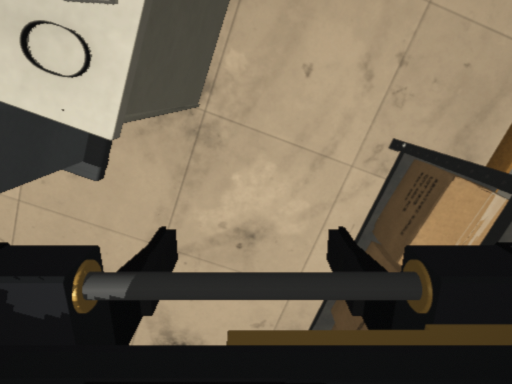

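The top view shows dishes at about (123,217) a, (243,156) b, (188,163) c and (142,167) d. The pulleys look to be at (382,188), (297,229), (297,187) and (340,184), and the square flanges at (289,147) and (343,230). Next I'll measure them with the networks.

```bash
cat > h.py <<'E'
from workcell import ctrl, imaging, workorder, models
import cv2, numpy as np
np.set_printoptions(precision=2,suppress=True)
def proj(c,P):
    E=np.array(c["extrinsics"]); p=E@np.append(P,1)
    return np.array([c["cx"]+c["fx"]*p[0]/-p[2], c["cy"]-c["fy"]*p[1]/-p[2]])
def back(c,px,z):
    E=np.array(c["extrinsics"]); R=E[:3,:3]; o=-R.T@E[:3,3]
    d=R.T@np.array([(px[0]-c["cx"])/c["fx"],-(px[1]-c["cy"])/c["fy"],-1])
    return o+d*(z-o[2])/d[2]
E
python3 - <<'E'
from h import *
for cam in ("top","scene"):
    imaging.snapshot(cam); c=imaging.camera_info(cam)
    for q,z in (("pulley_a",0),("flange_s",0),("dish_a",0)):
        t=models.tip_of(cam,q)
        print(cam,q); 
        for r in t: print("  tip",np.array(r["pixel"]),round(r["confidence"],2),back(c,r["pixel"],z)[:2])
        for r in models.masks_of(cam,q):
            m=np.array(r["mask"]).astype(np.uint8); 
            zz={"pulley_a":10,"flange_s":10,"dish_a":12}[q]
            cs,_=cv2.findContours(m,0,1)
            w=np.array([back(c,p[0],zz)[:2] for p in max(cs,key=cv2.contourArea)],dtype=np.float32) if len(cs) else None
            (cc,rr)=cv2.minEnclosingCircle(w)
            print("  mask",np.array(r["pixel"]),round(r["confidence"],2),np.array(cc),"diam",round(2*rr,1), "eqd",round(2*np.sqrt(cv2.contourArea(w)/np.pi),1))
E
```

```text
top pulley_a
  tip [295.3 187.8] 0.76 [ 541.58 -188.26]
  tip [379.8 189.2] 0.72 [ 536.71 -392.84]
  tip [334.2 188.2] 0.69 [ 539.93 -282.5 ]
  tip [296.1 224.8] 0.65 [ 452.14 -189.07]
  mask [337.2 184.4] 0.94 [ 547.84 -293.91] diam 72.9 eqd 67.7
  mask [383.  187.9] 0.76 [ 539.37 -393.79] diam 36.8 eqd 32.7
  mask [242.6 160.1] 0.65 [619.3  -61.23] diam 75.9 eqd 72.8
  mask [294.7 190.1] 0.57 [ 544.31 -191.32] diam 58.7 eqd 55.5
  mask [297.2 224.7] 0.54 [ 441.53 -186.91] diam 44.9 eqd 41.9
  mask [342.5 229.7] 0.51 [ 437.49 -299.71] diam 74.8 eqd 61.9
top flange_s
  tip [343.7 228.4] 0.93 [ 442.71 -303.66]
  mask [344.6 229.9] 0.87 [ 437.46 -299.48] diam 75.1 eqd 62.2
  mask [292.  145.8] 0.73 [ 639.88 -171.41] diam 55.3 eqd 45.6
  mask [119.  217.8] 0.29 [474.14 229.5 ] diam 65.4 eqd 62.7
  mask [382.4 190. ] 0.2 [ 537.46 -395.47] diam 37.0 eqd 32.3
top dish_a
  tip [244.6 158.1] 0.93 [614.94 -65.69]
  tip [119.6 216.9] 0.71 [474.1  237.69]
  tip [183. 164.] 0.59 [601.62  84.47]
  mask [243.5 158. ] 0.78 [618.55 -62.99] diam 79.2 eqd 73.7
  mask [187.8 163.3] 0.7 [602.16  71.18] 
[... 507 characters left out ...]
5 eqd 36.8
scene flange_s
  tip [336.  194.5] 0.7 [ 439.01 -306.9 ]
  tip [255.  180.8] 0.57 [ 636.11 -164.31]
  tip [304.1 179.2] 0.34 [ 551.13 -285.41]
  mask [334.9 193.5] 0.78 [ 439.03 -295.48] diam 89.6 eqd 70.3
  mask [256.6 179.6] 0.74 [ 647.19 -172.01] diam 79.1 eqd 52.8
scene dish_a
  tip [163.5 271. ] 0.87 [483.38 232.17]
  tip [226.2 193.7] 0.86 [637.88 -60.04]
  tip [195.1 221.3] 0.73 [590.37  75.79]
  tip [158.6 239.4] 0.7 [588.31 187.93]
  mask [156.6 236.1] 0.83 [592.69 191.18] diam 106.1 eqd 98.0
  mask [161.2 270. ] 0.81 [470.81 236.37] diam 66.0 eqd 61.2
  mask [194.9 216.6] 0.67 [599.49  79.17] diam 98.0 eqd 89.8
  mask [225.7 194.6] 0.61 [613.53 -54.46] diam 83.1 eqd 75.9
```

Run:
```python
import cv2
im=cv2.imread("pics/top0.png"); cv2.imwrite("pics/topz.png",cv2.resize(im[120:260,260:410],None,fx=5,fy=4.2,interpolation=2)[:600])
```

```text
(no output)
```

View pics/topz.png

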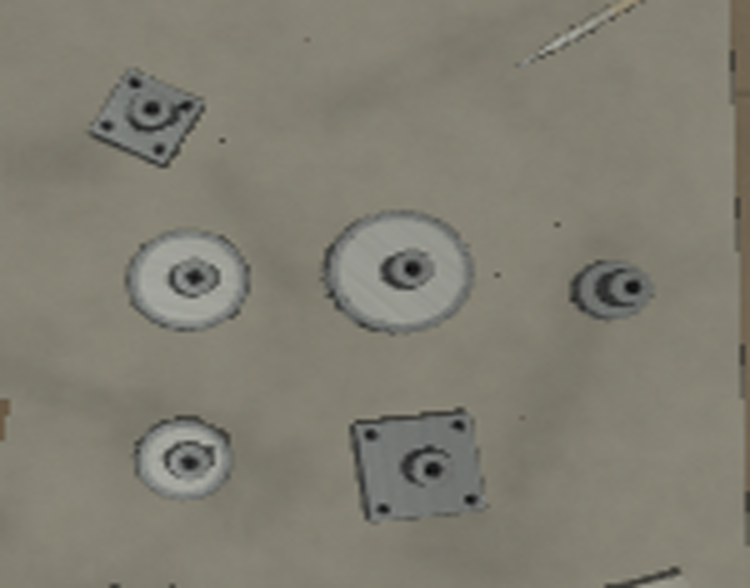

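Sizes agree with the list: pulleys 37/45/58/73 mm and dishes 65/76/86/99 mm, as enclosing-circle diameters. I'll refine the centres from the hub holes (z=38) and the dish rims.

Run:
```python
from h import *
c=imaging.camera_info("top"); im=cv2.imread("pics/top0.png")
for n,(u,v) in dict(a=(632,287),b=(189,461),c=(195,277),d=(412,268)).items():
    px=(260+u/5-.4,120+v/4.2-.4); print(n,np.array(px),back(c,px,37))
g=im.max(2)
m=(g<85).astype(np.uint8)
k,l,s,ce=cv2.connectedComponentsWithStats(m)
for i in range(1,k):
    if s[i,4]>200:
        cs,_=cv2.findContours((l==i).astype(np.uint8),0,1)
        e=cv2.fitEllipse(cs[0]); print("dish?",s[i],np.array(e[0]),np.array(e[1]),back(c,e[0],12))
for y in (0,1):
  pass
print([ctrl.ik([545,-290,z],[0,0,0]) for z in (150,)])
from scipy.spatial.transform import Rotation as R
print(R.from_rotvec(ctrl.current_orientation()).as_matrix())
# candidate orientation: tool x = -Z ; tool y = jaws
for ang in np.arange(0,360,30):
    a=np.radians(ang); y=np.array([np.cos(a),np.sin(a),0]); x=np.array([0,0,-1.]); o=R.from_matrix(np.c_[x,y,np.cross(x,y)]).as_rotvec()
    print(ang,[None if (q:=ctrl.ik(p,o)) is None else np.array(q)[[0,6]] for p in ([540,-395,17],[445,-188,17],[474,232,20],[594,185,20])])
```

```text
a [386.   187.93] [ 537.66 -394.73   37.  ]
b [297.4  229.36] [ 443.26 -187.89   37.  ]
c [298.6  185.55] [ 544.67 -191.98   37.  ]
d [342.   183.41] [ 548.93 -292.87   37.  ]
dish? [229  78  27  47 276] [243.36  99.24] [ 6.52 67.72] [756.73 -63.84  12.  ]
dish? [   0   87   89  108 5453] [ 39.59 137.13] [ 94.57 109.03] [667.93 428.97  12.  ]
dish? [228 141  31  31 758] [242.81 155.96] [29.84 30.55] [618.47 -61.78  12.  ]
dish? [ 121  147   43   41 1374] [141.71 166.62] [39.79 42.1 ] [594.55 181.37  12.  ]
dish? [ 170  146   37   36 1041] [187.88 163.37] [34.82 36.22] [601.55  70.36  12.  ]
dish? [109 204  28  26 580] [122.46 216.8 ] [24.95 27.69] [474.53 226.39  12.  ]
dish? [490 238  22 146 931] [486.84 348.93] [ 47.16 234.96] [ 160.6  -629.58   12.  ]
dish? [  0 323  26  13 332] [ 12.08 328.88] [13.51 30.63] [213.03 483.74  12.  ]
dish? [ 152  331  147   24 2152] [233.63 342.28] [ 22.03 181.85] [179.14 -37.88  12.  ]
dish? [189 369  69  15 515] [225.19 377.74] [13.97 65.45] [ 98.07 -17.83  12.  ]
[array([ 1.75,  1.38, -1.21,  2.35,  3.78,  0.7 , -0.63])]
[[ 0.    0.35 -0.94]
 [-0.
[... 454 characters left out ...]
[0.2 , 0.82]), array([0.29, 1.03])]
150 [array([-0.09, -2.29]), array([1.18, 2.04]), array([0.3 , 1.22]), array([0.38, 1.46])]
180 [array([ 0.38, -2.37]), array([-0.48, -1.86]), array([0.3 , 1.74]), array([0.38, 1.98])]
210 [array([ 0.46, -1.93]), array([ 0.27, -2.26]), array([0.3 , 2.27]), array([-0.98, -2.28])]
240 [array([ 0.54, -1.49]), array([ 0.35, -1.82]), array([-0.94, -2.19]), array([-0.74, -2.05])]
270 [array([ 0.6 , -1.04]), array([ 0.46, -1.41]), array([-0.07, -2.57]), array([-0.07, -2.25])]
300 [array([ 0.67, -0.59]), array([ 0.53, -0.95]), array([-0.06, -2.06]), array([ 0.03, -1.83])]
330 [array([ 0.73, -0.12]), array([ 0.6, -0.5]), array([ 0.05, -1.64]), array([ 0.13, -1.4 ])]
```

```bash
cat >> h.py <<'E'
from scipy.spatial.transform import Rotation as R
def ori(deg=0):
    a=np.radians(deg); y=np.array([np.cos(a),np.sin(a),0]); x=np.array([0,0,-1.])
    return R.from_matrix(np.c_[x,y,np.cross(x,y)]).as_rotvec()
P=dict(a=(537.9,-394.4),b=(443,-188),c=(544.7,-191.6),d=(548.5,-293.3))
D=dict(a=(474.4,228),b=(618.5,-62),c=(601.8,70.8),d=(594.6,182))
E
python3 - <<'E'
from h import *
ctrl.move_ptp([*P['a'],150],ori(0))
c=imaging.camera_info("wrist"); im=imaging.snapshot("wrist")[:,:,::-1].copy()
for k,p in P.items():
    for z in (14,38):
        u=proj(c,[*p,z]); print(k,z,u)
        if 0<u[0]<512 and 0<u[1]<384: cv2.drawMarker(im,tuple(int(round(t)) for t in u),(0,0,255),0,8)
cv2.imwrite("pics/w1.png",im); print(ctrl.current_t(),ctrl.current_eef_pos(),ctrl.current_wrist_force())
E
```

```text
a 14 [253.82 179.08]
a 38 [253.97 185.88]
b 14 [133.96 -71.08]
b 38 [121.89 -88.01]
c 14 [261.76 -66.29]
c 38 [262.76 -82.65]
d 14 [265.38  70.14]
d 38 [266.59  67.97]
2.3583 [ 536.46 -396.85  150.19] [-0.57 -0.16 -0.69]
```

View pics/w1.png

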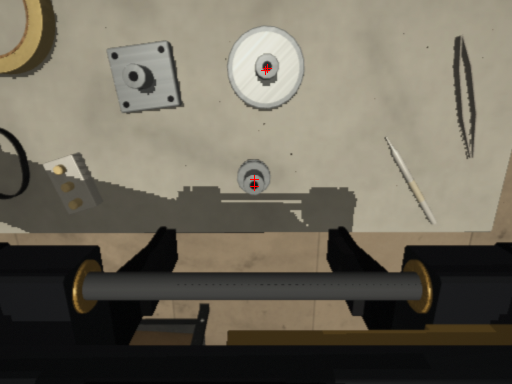

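The wrist view agrees with the measurements: hub a is at about (254,184) and hub d at (266,67), each within about 1 px of its projected marker. Picking pulley a.

```bash
cat >> h.py <<'E'
def pick(k,deg=0):
    x,y=P[k]
    p=ctrl.current_eef_pos()
    if np.hypot(p[0]-x,p[1]-y)>5: ctrl.move_ptp([x,y,110],ori(deg))
    ctrl.movel([x,y,40],ori(deg),speed=150)
    print("pre",ctrl.current_eef_pos())
    hit=ctrl.movel([x,y,17.5],ori(deg),speed=60,force_limit=8)
    print("down",hit,ctrl.current_eef_pos(),ctrl.current_wrist_force())
    if hit: return False
    ctrl.grasp(35); print("grip",ctrl.current_grip_width(),ctrl.current_eef_pos())
    ctrl.movel([x,y,110],ori(deg),speed=120)
    print("up",ctrl.current_grip_width(),ctrl.current_wrist_force(),ctrl.current_t())
    return True
def snap(cam,name,marks=()):
    c=imaging.camera_info(cam); im=imaging.snapshot(cam)[:,:,::-1].copy()
    for m in marks:
        u=proj(c,m); cv2.drawMarker(im,tuple(int(round(t)) for t in u),(0,0,255),0,8)
    cv2.imwrite(f"pics/{name}.png",im)
E
python3 - <<'E'
from h import *
pick('a'); snap("wrist","w2")
E
```

```text
pre [ 538.63 -394.84   40.96]
down False [ 537.76 -394.26   17.07] [ 0.62 -0.32 -0.17]
grip 18.998659217478234 [ 537.93 -394.38   17.5 ]
up 19.029595347152583 [-0.04 -0.28 -0.23] 5.8
```

View pics/w2.png

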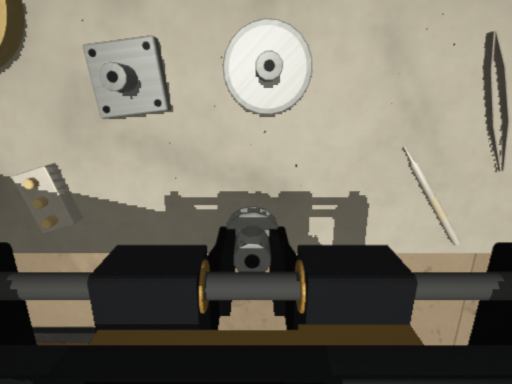

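Run:
```python
from h import *
ctrl.move_ptp([500,110,170],ori(0)); ctrl.hold(.2)
print(ctrl.current_eef_pos(),ctrl.current_t(),ctrl.current_grip_width())
snap("wrist","w3",[(*D[k],3) for k in 'acd'])
c=imaging.camera_info("wrist")
im=cv2.cvtColor(imaging.snapshot("wrist"),cv2.COLOR_RGB2BGR)
for r in models.masks_of("wrist","dish_a"):
    m=np.array(r["mask"]).astype(np.uint8); cs,_=cv2.findContours(m,0,1)
    w=np.array([back(c,p[0],12)[:2] for p in max(cs,key=cv2.contourArea)],dtype=np.float32)
    e=cv2.fitEllipse(w); print(r["confidence"],np.array(r["pixel"]),np.array(e[0]),np.array(e[1]))
```

```text
[500.31 109.23 169.82] 7.9 18.975702260631483
0.88 [347.4  94.8] [594.05 185.6 ] [95.45 96.44]
0.82 [224.1  52.6] [474.51 230.85] [59.33 60.65]
0.66 [343.5 204.2] [600.74  74.53] [83.93 86.87]
```

View pics/w3.png

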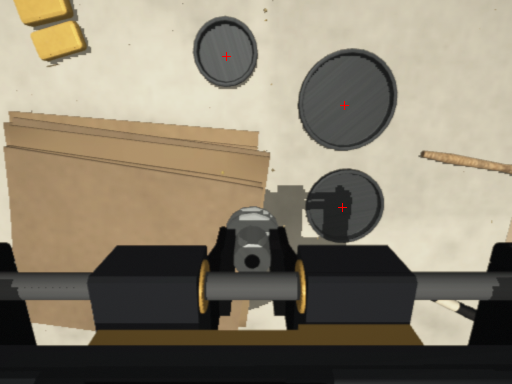

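The wrist view shows the dishes clearly, with a at (225,52), d at (347,100) and c at (344,205). They sit about 3 mm further in +y than my top-camera values, so I'll shift the targets. The board lies to the lower left and I'll cross above it.

```bash
cat >> h.py <<'E'
D=dict(a=(474.4,230.2),b=(618.5,-60),c=(601.2,73.5),d=(594.3,184.5))
def place(k,deg=0):
    x,y=D[k]
    p=ctrl.current_eef_pos()
    ctrl.move_ptp([x,y,90],ori(deg)) 
    ctrl.movel([x,y,32],ori(deg),speed=120)
    print("pre",ctrl.current_eef_pos(),ctrl.current_wrist_force(),ctrl.current_grip_width())
    hit=ctrl.movel([x,y,19.5],ori(deg),speed=25,force_limit=5)
    print("down",hit,ctrl.current_eef_pos(),ctrl.current_wrist_force())
    ctrl.ungrasp(); ctrl.hold(.1)
    ctrl.movel([x,y,110],ori(deg),speed=120)
    print("up",ctrl.current_wrist_force(),ctrl.current_t())
E
python3 - <<'E'
from h import *
place('a'); snap("top","t1")
x,y=D['a']; ctrl.movel([x,y-60,150],speed=200); snap("wrist","w4")
print(ctrl.current_t())
E
```

```text
pre [475.1  230.07  32.54] [-0.03  0.01 -0.06] 19.169789292658297
down True [474.43 230.13  20.38] [-0.23  0.43  3.83]
up [-0.13  0.89  0.66] 12.0917
12.7
```

View pics/w4.png

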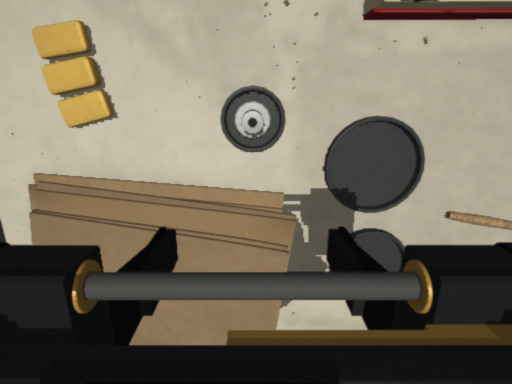

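Pulley a sits flat and hub-up in the middle of dish a at (252,120). Next is b.

Run:
```python
from h import *
ctrl.move_ptp([500,-60,160],ori(0))
if pick('b'):
    ctrl.movel([500,-150,150],speed=200)
    snap("wrist","w5",[(*D['b'],3)])
    place('b')
    x,y=D['b']; ctrl.movel([x,y-70,150],speed=200); snap("wrist","w6")
```

```text
pre [ 444.13 -187.17   40.55]
down False [ 442.82 -187.92   17.21] [-0.46 -0.67 -0.74]
grip 18.868108927378938 [ 443.04 -187.99   17.52]
up 19.07381183603869 [-0.04  1.06 -1.34] 17.45
pre [618.82 -60.39  32.53] [-0.05  0.2   0.52] 19.028236084230315
down True [618.49 -60.06  20.54] [-0.47 -0.58  5.31]
up [-0.52 -0.33  0.31] 22.1333
```

View pics/w6.png

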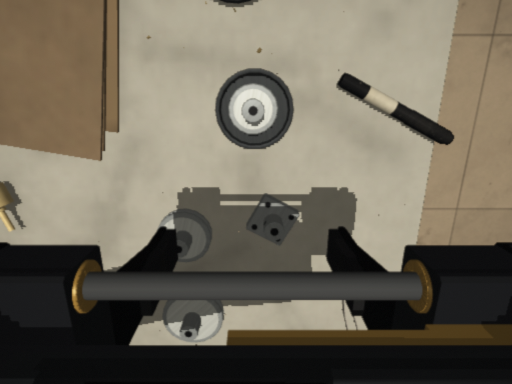

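View pics/w5.png

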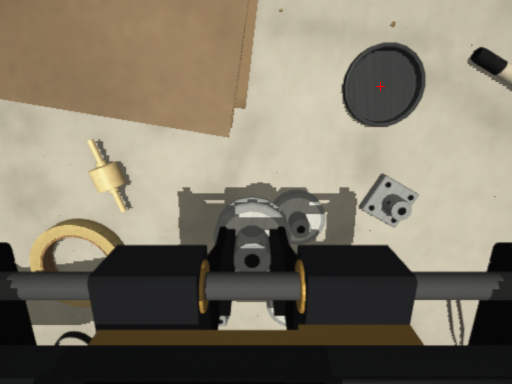

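Pulley b is centred and flat in dish b at (254,108). Next is c.

Run:
```python
from h import *
if pick('c'):
    place('c')
    x,y=D['c']; ctrl.movel([x,y-70,150],speed=200); snap("wrist","w7")
```

```text
pre [ 545.9  -190.69   40.56]
down False [ 544.54 -191.51   17.21] [0.   0.76 0.55]
grip 18.66541140625301 [ 544.76 -191.58   17.51]
up 19.10381736349914 [-0.35 -1.19 -1.38] 26.4083
pre [601.63  73.19  32.28] [ 0.33 -0.14 -1.53] 19.292239646361516
down True [601.21  73.42  20.48] [-0.27 -0.49  4.85]
up [ 0.11  0.56 -0.62] 30.8667
```

View pics/w7.png

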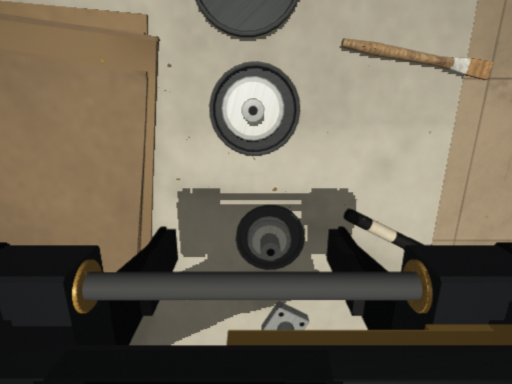

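Pulley c is centred and flat in dish c at (254,109). Before carrying d I'll check how close the wrist camera would come to the fixture.

Run:
```python
from h import *
E=np.array(imaging.camera_info("wrist")["extrinsics"]); print(-E[:3,:3].T@E[:3,3]-ctrl.current_eef_pos())
c=imaging.camera_info("top"); print([back(c,(88,170),z) for z in (0,50,100)],[back(c,(53,130),z) for z in (50,100,150)])
```

```text
[ -0.5   82.43 162.01]
[array([588.65, 316.09,   0.  ]), array([583.18, 293.05,  50.  ]), array([577.7 , 270.01, 100.  ])] [array([676.67, 375.59,  50.  ]), array([665.6 , 347.61, 100.  ]), array([654.53, 319.64, 150.  ])]
```

I'll turn the tool 30° for the last placement to keep extra clearance from the fixture.

Run:
```python
from h import *
ctrl.move_ptp([560,-150,150],ori(0))
if pick('d'):
    ctrl.move_ptp([560,60,140],ori(30))
    place('d',30)
    x,y=D['d']; ctrl.movel([x+20,y-80,150],speed=200); snap("wrist","w8")
    ctrl.move_ptp([480,-100,250],ori(0))
    ctrl.set_joints([1.188, 0.469, -0.049, 1.532, 0.024, 1.141, -0.082])
    snap("top","t2"); snap("scene","s2"); print(ctrl.current_t())
```

```text
pre [ 549.55 -292.41   40.71]
down False [ 548.32 -293.27   17.13] [-0.13  0.48  0.39]
grip 19.399992512432096 [ 548.62 -293.33   17.51]
up 19.253623710448498 [-0.18 -0.   -1.1 ] 35.975
pre [594.79 184.3   32.38] [-0.37  0.54 -1.36] 18.707204177351016
down True [594.33 184.45  20.47] [-0.34 -0.14  4.25]
up [-0.44 -0.42 -0.49] 41.325
45.225
```

View pics/w8.png

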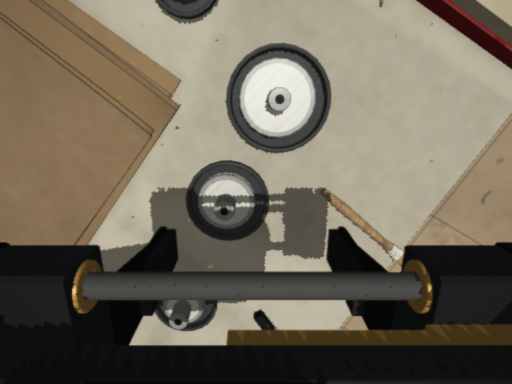

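View pics/t2.png

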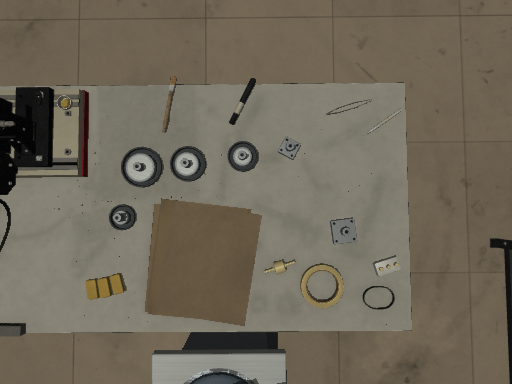

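View pics/s2.png

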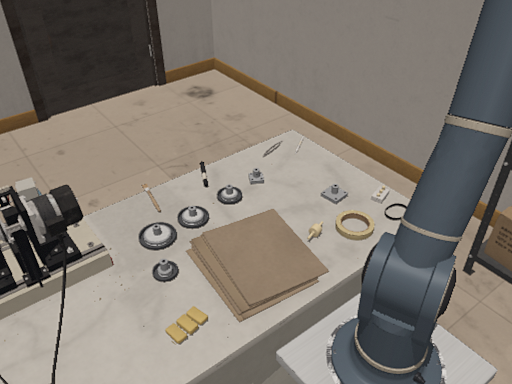

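All four pulleys are flat, hub-up and in their own dishes. The flanges are still at (289,147) and (343,230) in the top view, and the arm is clear.

```bash
python3 -c "
from h import *
workorder.finish_job(); print(ctrl.current_t())"
```

```text
the job is handed in; nothing more can be done
the job is handed in; nothing more can be done
```

All four pulleys are in their matching dishes, hub-up and flat, placed smallest first (a, b, c, d). I handed the job in at about 45 s, well under the 102 s limit.

- **Placement:** a wrist picture after each release, and the final top and scene pictures, show every pulley well centred and level in its dish. The square flanges show at the same pixels as before, and nothing else appears to have moved.
- **Forces:** contact while lowering was about 4–5 N, and every grip closed to about 19 mm on the 20 mm hubs.
- **Disagreement:** the top and wrist cameras differed by about 3–4 mm in y on the dish positions. I used values close to the wrist camera's, well within the 10 mm of clearance.
- **Not checked:** I took no picture after handing in, and the system reports no verdict.

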